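# Load a test coupon under the spring clip of a fixture

## Task

Load the flat test coupon into the spring-clip fixture: with one fingertip press the clip's long thumb plate down and keep it down, and with the other fingertip push the coupon along its channel by its upturned lug, under the raised jaw and fully home against the end stop. Then let go of the clip so that its jaw clamps the coupon, and move clear. Do not lift, tip or carry the coupon, and leave the sensor, plug and marker beside the fixture where they are.

Things in the scene. Friction and masses are not known exactly. Their poses are not given: they have to be found in the camera images.
- fixture: Dark steel base plate, fixed to the bench, 222 x 130 x 10 mm. Origin on its underside; z up, +x = direction the coupon is pushed; spans x -122..+100, y -65..+65 mm. Top (channel floor) at z = 10. Channel along x centred on y = -20, 44 mm wide, between rails 6 mm high; end stop (26 mm high) with its face at x = +80. Clip's hinge line along x at y = +12, z = 22; nothing on it above z = 29.
- clip (a joint): Rocking spring clip, rad. 0 = at rest, jaw too low for the coupon; grows as the thumb plate is pressed down and the jaw rises; 0.135 = jaw resting on the coupon; from 0.17 the coupon passes freely; 0.42 = stop. Pressing on the plate's middle line takes about 3 N to start, 9 N at 0.30, 12 N at 0.42.
- thumb_plate (a point): Clip's steel thumb plate (clip_c0) beside the channel: strip 135 mm long (fixture x -115..+20), 38 mm wide (y +14..+52). This point: on its top, mid-length, at fixture y about +38: press anywhere on this line, +-10 mm across; a fingertip may slide along it. At rest it rises outward at 0.30 rad, this point 30 mm above the bench; at clip = 0.30 it is level, 22 mm up.
- coupon: Flat aluminium test coupon, loose, 80 x 40 x 6 mm, about 80 g, lying in the channel short of the jaw. Origin at the centre of its underside, 10 mm above the bench; x along it toward the jaw. At its rear (-x) end a lug 34 mm wide, 5 mm thick stands up to 36 mm above the bench. Fully home its origin is at fixture x = +40, y about -20 mm; it starts 40 to 75 mm short of that.
- lug (a point): Middle of the lug's rear face (the face to push), 28 mm above the bench. With the coupon home it is at fixture x = 0. Across the fixture it is about 58 mm from the thumb plate's pressing line.
- stop_face (a point): Middle of the end stop's face that the coupon's front edge must meet (fixture x = +80, y = -20 mm).
- pen: Bystander: marker, 134 mm long, 15 mm thick, lying between the robot and the fixture, roughly along the fixture's x. Origin at the centre of its underside.
- jaw (a point): Middle of the foot of the clip's jaw, a block 25 mm long (fixture x 45..70) over the channel; at rest 2 mm above the channel floor; the jaw's top is about 30 mm above the bench, 40 mm when open.
- sensor: Bystander: black speed sensor, 84 mm long, 22 mm wide, 20 mm high, lying beyond the fixture, roughly along the fixture's x. Origin at the centre of its underside.
- plug: Bystander: orange plug, 85 mm long, 40 mm wide, 45 mm high, lying beyond the fixture, roughly along the fixture's x. Origin at the centre of its underside.
Things that resemble listed ones, but are neither listed nor needed, are in the scene too. What is meant by the coupon is not green or purple, and is the larger of those in its own colour.

How it is judged:
On the way, in this order (a step that is already met when the one before it is completed fails the run):
1. a fingertip presses the thumb plate down and the jaw is open, the coupon not yet under it (value of joint clip above 0.15 rad and contact force between the fingers and clip_c0 above 0.5 N and x of coupon in the frame of fixture below 0.01 m), for 0.1 s.
2. the coupon is pushed home while the thumb plate is still held down (x of coupon in the frame of fixture above 0.036 m and value of joint clip above 0.15 rad and contact force between the fingers and clip_c0 above 0.5 N), for 0.1 s.
At the end, for the whole second after the job is handed in: The coupon lies flat in its channel, home within 4 mm of the end stop, at rest, and the released clip's jaw rests on it (clip joint 0.09 to 0.18 rad) (x of coupon in the frame of fixture between 0.036 and 0.043 m and y of coupon in the frame of fixture between -0.025 and -0.015 m and z of coupon in the frame of fixture below 0.013 m and angle between coupon's own z axis and vertical below 0.05 rad and value of joint clip between 0.09 and 0.18 rad and linear speed of coupon below 0.01 m/s); the robot touches nothing.
It fails at once if the coupon is lifted or carried off the channel floor (z of coupon in the frame of fixture above 0.018 m).
It fails at once if the coupon is tipped (angle between coupon's own z axis and vertical above 0.2 rad).
It fails at once if a bystander is moved by more than 20 mm (distance of any of sensor, plug, pen from where it was at the start of the episode above 0.02 m).
It also fails if it takes over 42 s, if anything falls off the work surface, if the arm or the gripper's body presses on something with over 40 N, if the wrist force passes 120 N, or if a joint passes its speed limit or range.

## Robot

A 6-joint arm with a two-finger parallel gripper is mounted at the origin on a cart in front of the work surface, level with it; the furniture and walls round the work are solid. World frame = base frame: x ahead of the robot, y to its left, z up, the work surface at z = 0. Lengths are in m, angles in rad, forces in N, time in s.
With the tool pointing down it reaches from about 0.375 to 0.975 m from the base axis. Payload 3.8 kg.
Tool frame: the origin (TCP) lies between the finger pads; the fingertips stand 22 mm ahead of it and the grasp point (between the pads) lies 3 mm ahead of it (bot.finger_overhang is the distance from the TCP to the fingertips, in m); x points along the fingers, y is the direction in which the jaws open and shut, and the axes are right-handed (so a half turn about x gives the same grasp; the last joint's range is limited). The gripper opens to 85 mm and grips with 20 to 120 N. Pads are 22 mm wide; open, the fingers measure 114 mm over their backs; the gripper's body (76 mm by 85 mm) begins 54 mm behind the grasp point. The pads swing forward as they close: fully open they stand 13 mm farther back than shut.
Start: joints at [1.113, 0.264, 1.604, -0, 1.274, -0.037], TCP at [0.276, 0.616, 0.253] pointing down, gripper open.
Joint ranges: [-2.63, 2.63], [-0.94, 2.18], [0.31, 2.57], [-1.31, 4.45], [0, 2.66], [-2.55, 2.55]. Speed limits (rad/s): [2.57, 2.57, 3.14, 3.14, 3.14, 3.14].

## Interface

Orientations are given as a rotation vector (axis times angle).
In Python, from workcell import bot gives the robot as it stands. The module is installed in compiled form; this text tells all that it offers.
- The arm moves only by the tool arm_command, never from a script. Its argument "series" is a list that holds one entry, the list of rows, each a list of 7 numbers: the turn, a rotation vector about the tool's x, y, z in rad, then the shift along the tool's x, y, z in cm, then the opening, from 0 (shut) to 1 (fully open). In form: [[[rx, ry, rz, x, y, z, grip], ...]]. A call has 1 to 10 rows; each row shifts and turns the pose as measured when the row begins, along the tool's axes as they then stand; what a row does not reach is not made up. A row lasts 1/10 s, in which the tool goes at most 50 mm and 8.59 degrees, less where a joint would pass 70% of its speed; a pose out of reach is approached as far as the arm can. A call is refused whole if a number of a shift passes 5 or a number of a turn 0.15, either way. A call with a gripper value outside its range is refused whole. The fingers move at their own pace and stop on an object; "newtons" is the grip in N (left out, the last holds). Time passes only in rows, so rows that do not move let the fingers close. It gives the time, the measured TCP pose, the force and the opening at its end, in the units of the state.
- bot.read_state(): the state, without advancing time (a new reading comes with each control period).
- bot.read_camera(name): name is "side" or "top"; returns (picture, depth): 480x640x3 uint8, blue, green, red; 480x640 float32, m along the optical axis (not along the pixel's ray), 0 where there is no reading.
- bot.camera_info(name): a dict with "K" (3x3 intrinsics, pixels), "extrinsics" (4x4, takes a point from camera to world coordinates). Camera axes: x right, y down, z forward; pixel columns grow to the right and rows downward; lengths in m; the calibration is good to about 2 mm. A picture is of the moment at which its call begins. camera_info takes no time and is no camera call.
- bot.finish_job(): hands the job in, once; it reports no verdict.
The state is a dict: "time": time; "q": joint angles; "joint_vel": joint speeds; "joint_torque": joint torques, N m; "tool_pos": TCP position; "tcp_rot": TCP orientation; "wrist_force": force on the tool from outside, world axes, zero at the start; "torque": the same for the moment, N m; "width": opening from 0.0 (shut) to 1.0 (fully open).
Only numpy, scipy, OpenCV 4.12 (cv2) and the standard library are available. Lean on these libraries where they do the work, as an engineer would, in place of code of your own. Each camera call takes 0.05 s, during which the arm holds its last target.

## Working session

There is one attempt and no reset: what is moved stays moved. The work goes in short steps, Python scripts to look and compute and a tool call to move; the robot and the scene stay as the last step left them, time stands still between calls to the robot, and variables do not carry over. Pictures are saved under pics/ and viewed, and the job is handed in when it is done.

Besides the shell and the picture viewer there is one more tool, called after "Emit:" as name(argument=value, ...) on one line, values as JSON. arm_command: Moves the arm, as the interface text tells. Its arguments: {"type":"object","properties":{"series":{"type":"array"},"newtons":{"type":"number"}},"required":["series"]}

```bash
mkdir -p pics; python3 - <<'E'
from workcell import bot
import cv2,numpy as np
s=bot.read_state();print({k:np.round(v,3).tolist() for k,v in s.items()},bot.finger_overhang)
for n in("top","side"):
    p,d=bot.read_camera(n);cv2.imwrite(f"pics/{n}0.png",p);np.save(f"{n}0d.npy",d)
    i=bot.camera_info(n);print(n,np.round(i["K"],1).tolist(),np.round(i["extrinsics"],3).tolist())
E
```

```text
{'time': 0.0, 'q': [1.113, 0.265, 1.605, -0.0, 1.274, -0.037], 'joint_vel': [-0.001, -0.0, -0.001, 0.0, -0.001, 0.001], 'joint_torque': [0.001, -51.514, -36.73, -0.0, 0.013, -0.0], 'tool_pos': [0.275, 0.615, 0.252], 'tcp_rot': [0.328, 1.546, -0.332], 'wrist_force': [-0.139, 0.437, -1.003], 'torque': [0.004, -0.01, 0.001], 'width': 1.003} 0.022
top [[448.7, 0.0, 322.2], [0.0, 448.7, 243.2], [0.0, 0.0, 1.0]] [[0.005, -0.994, 0.108, 0.479], [-1.0, -0.006, -0.008, 0.038], [0.008, -0.108, -0.994, 0.902], [0.0, 0.0, 0.0, 1.0]]
side [[595.5, 0.0, 323.4], [0.0, 595.5, 243.4], [0.0, 0.0, 1.0]] [[-0.997, -0.036, 0.07, 0.498], [-0.079, 0.37, -0.926, 1.04], [0.007, -0.928, -0.372, 0.485], [0.0, 0.0, 0.0, 1.0]]
```

View pics/top0.png

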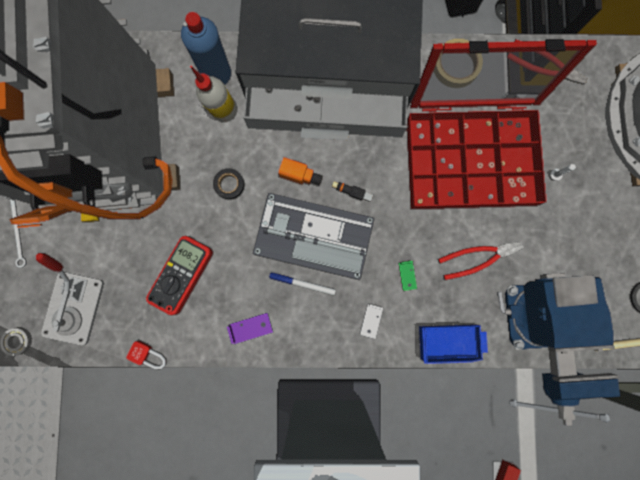

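View pics/side0.png

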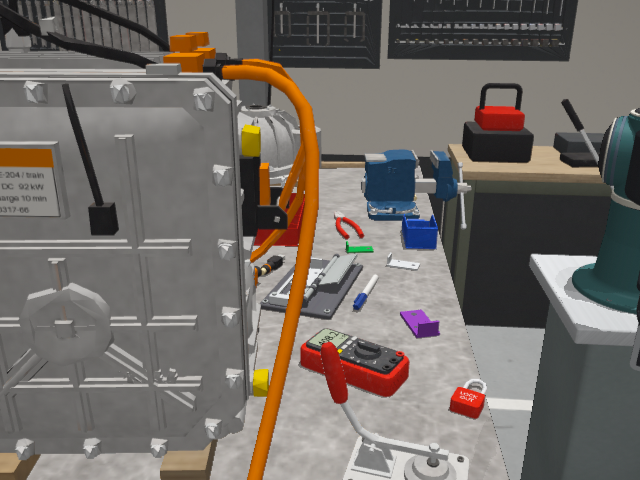

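```bash
python3 - <<'E'
import cv2
p=cv2.imread("pics/top0.png");cv2.imwrite("pics/top0c.png",cv2.resize(p[150:340,235:435],None,fx=4,fy=3.1*4/3.1*0.78,interpolation=2)[:600])
p=cv2.imread("pics/side0.png");cv2.imwrite("pics/side0c.png",cv2.resize(p[220:345,230:430],None,fx=4,fy=4,interpolation=2))
E
```

```text
(no output)
```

View pics/top0c.png

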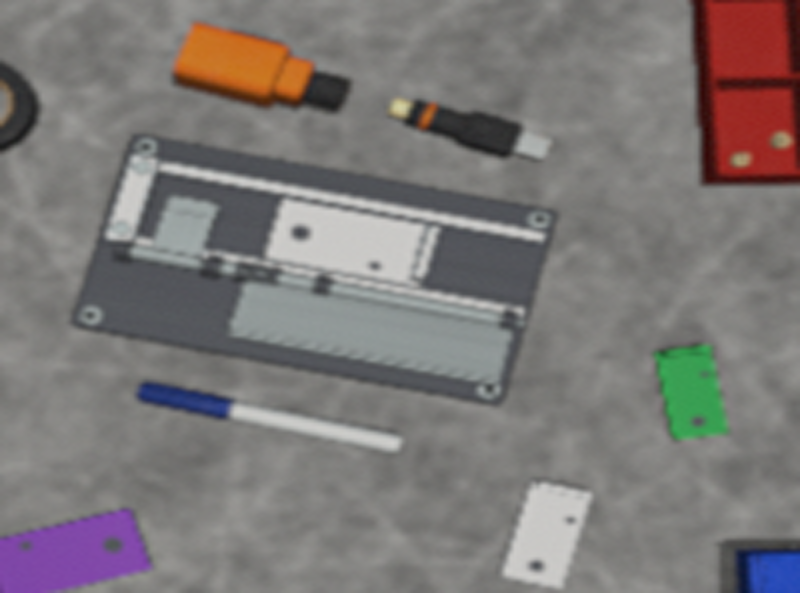

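View pics/side0c.png

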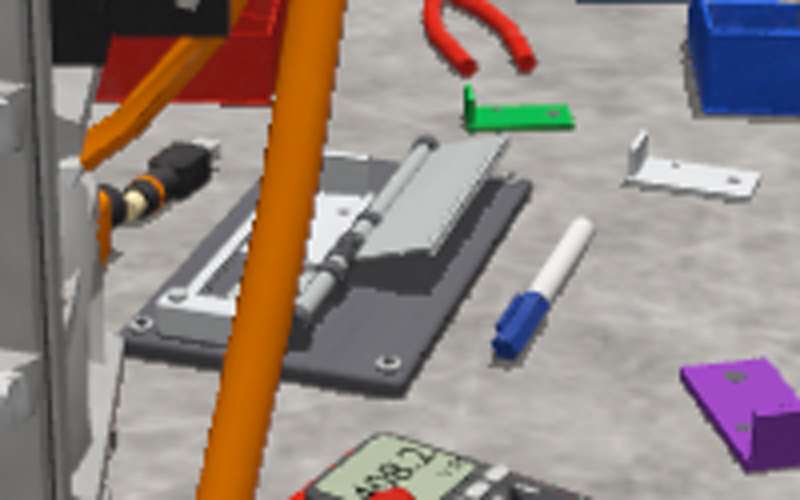

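```bash
cat > h.py <<'E'
import numpy as np,cv2
from workcell import bot
from scipy.spatial.transform import Rotation as R
def ray(n,uv,z):
    i=bot.camera_info(n);K=i["K"];E=i["extrinsics"]
    uv=np.atleast_2d(uv).astype(float)
    d=np.c_[(uv-K[[0,1],[2,2]])/K[[0,1],[0,1]],np.ones(len(uv))]@E[:3,:3].T
    o=E[:3,3];return o+d*((z-o[2])/d[:,2])[:,None]
def proj(n,P):
    i=bot.camera_info(n);E=np.linalg.inv(i["extrinsics"]);c=np.atleast_2d(P)@E[:3,:3].T+E[:3,3];u=c@i["K"].T;return u[:,:2]/u[:,2:]
E
python3 - <<'E'
from h import *
p=cv2.imread("pics/top0.png").astype(int)
roi=np.zeros(p.shape[:2],np.uint8);roi[188:284,245:385]=1
g=p.mean(2);sat=p.max(2)-p.min(2)
print([p[y,x].tolist() for x,y in[(262,250),(268,256),(375,222),(290,260),(380,240),(250,240),(320,275),(343,207)]])
m=((g<95)&(roi>0)&(sat<40)).astype(np.uint8)
c=max(cv2.findContours(m,0,2)[0],key=cv2.contourArea)
h=cv2.convexHull(c)
r=cv2.minAreaRect(h);b=cv2.boxPoints(r);print(b,cv2.contourArea(h))
P=ray("top",b,.01);print(P.round(4),np.linalg.norm(P-np.roll(P,-1,0),axis=1))
v=p.astype(np.uint8).copy();cv2.polylines(v,[np.int32(b)],True,(0,0,255),1);cv2.imwrite("pics/fit.png",cv2.resize(v[180:290,240:390],None,fx=5,fy=5,interpolation=0))
E
```

```text
[[90, 86, 84], [87, 83, 81], [121, 123, 125], [92, 87, 84], [126, 129, 129], [122, 125, 126], [129, 131, 133], [126, 128, 130]]
[[251.7059  254.17651]
 [267.23532 192.05885]
 [375.23532 219.05884]
 [359.7059  281.1765 ]] 5174.0
[[ 0.5533  0.1716  0.01  ]
 [ 0.6795  0.143   0.01  ]
 [ 0.6255 -0.0752  0.01  ]
 [ 0.5007 -0.0434  0.01  ]] [0.12938277 0.22473401 0.12877919 0.22130338]
```

View pics/fit.png

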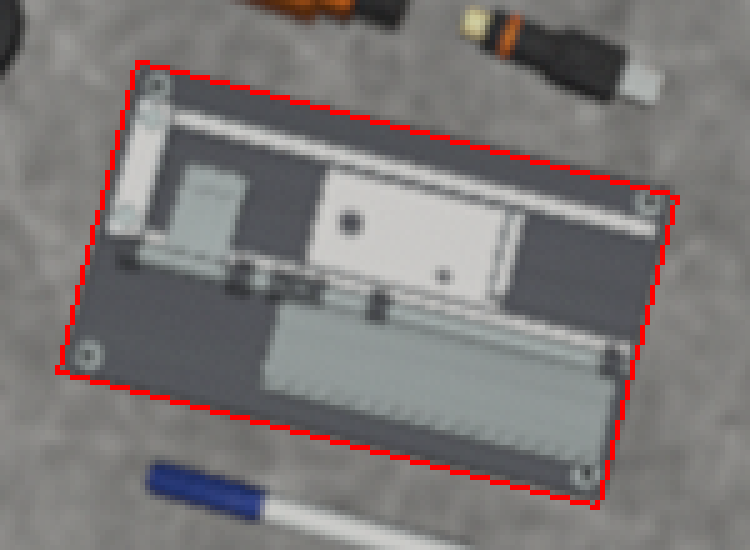

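```bash
cat >> h.py <<'E'
yaw=np.arctan2(.2166,.0533)
ex=np.array([np.cos(yaw),np.sin(yaw),0]);ey=np.array([-np.sin(yaw),np.cos(yaw),0]);ez=np.array([0,0,1.])
F=np.c_[ex,ey,ez]
O=np.array([.58975,.04893,0])+.011*ex
def fx(P):return (np.atleast_2d(P)-O)@F
def wd(p):return O+F@np.array(p)
def st():
    s=bot.read_state();Rt=R.from_rotvec(s["tcp_rot"]).as_matrix()
    print("t",round(s["time"],2),"tcp fix mm",(fx(s["tool_pos"])[0]*1000).round(1),"F fix",(F.T@s["wrist_force"]).round(2),"M fix",(F.T@s["torque"]).round(2),"w",round(s["width"],3))
    print("tool axes in fixture (cols)",(F.T@Rt).round(3).tolist(),"q",s["q"].round(3).tolist())
    return s,Rt
def go(p,sgn,s,Rt):
    # target tcp p(fix, m), tool x down, tool y = sgn*fix y
    T=np.c_[-ez,sgn*ey,np.cross(-ez,sgn*ey)]
    d=Rt.T@(wd(p)-s["tool_pos"]);w=R.from_matrix(Rt.T@T).as_rotvec()
    print("shift cm",(d*100).round(2),"turn",w.round(3))
E
python3 - <<'E'
from h import *
print("O",O,"yaw",yaw)
q=lambda x,y:(240+x/5,180+y/5)
def pr(n,u,z):print(n,(fx(ray("top",[u],z))[0]*1000).round(1))
pr("front far",q(327,168),.016);pr("front near",q(308,262),.016)
pr("lug top rear far",q(524,214),.036);pr("lug top rear near",q(506,308),.036)
pr("lug top front far",q(510,210),.036)
pr("stop face far",q(170,105),.036);pr("stop face(26)",q(140,236),.026)
pr("plate right end outer",q(608,462),.035);pr("plate left outer",q(264,388),.035)
pr("jaw",q(205,165),.03);pr("pen L",q(150,475),.0075);pr("pen R",(235+400/4,150+443/3.12),.0075)
s,Rt=st()
for sg in(1,-1):go([-.10,.009,.12],sg,s,Rt)
E
```

```text
O [0.59237842 0.05961136 0.        ] yaw 1.3295145044977987
front far [ 15.6 -39.8  16. ]
front near [13.6 -1.2 16. ]
lug top rear far [-64.8 -37.7  36. ]
lug top rear near [-66.9  -0.2  36. ]
lug top front far [-59.2 -37.9  36. ]
stop face far [ 80.  -45.7  36. ]
stop face(26) [79.6  6.2 26. ]
plate right end outer [-119.4   48.2   35. ]
plate left outer [16.5 52.9 35. ]
jaw [ 61.4 -26.9  30. ]
pen L [53.8 95.9  7.5]
pen R [-79.6  97.    7.5]
t 0.1 tcp fix mm [464.1 440.6 252.1] F fix [ 0.24 -0.39  0.84] M fix [0.01 0.04 0.  ] w 1.002
tool axes in fixture (cols) [[-0.002, 0.984, -0.178], [0.0, -0.178, -0.984], [-1.0, -0.002, -0.0]] q [1.113, 0.265, 1.605, -0.0, 1.274, -0.037]
shift cm [ 13.3  -47.77  52.54] turn [-1.75e+00 -2.00e-03  1.00e-03]
shift cm [ 13.3  -47.77  52.54] turn [1.391e+00 1.000e-03 2.000e-03]
```

Emit:
arm_command(series=[[[0, 0, 0, 0, -3.3, 2.8, 0.51], [0, 0, 0, 0, -3.3, 2.8, 0.51], [0, 0, 0, 0, -3.3, 2.8, 0.51], [0, 0, 0, 0, -3.3, 2.8, 0.51], [0, 0, 0, 0, -3.3, 2.8, 0.51], [0, 0, 0, 0, -3.3, 2.8, 0.51], [0, 0, 0, 0, -3.3, 2.8, 0.51], [0, 0, 0, 0, -3.3, 2.8, 0.51], [0, 0, 0, 0, -3.3, 2.8, 0.51], [0, 0, 0, 0, -3.3, 2.8, 0.51]]])

```text
time: 1.1
tool_pos: [0.3963, 0.1884, 0.2463]
tcp_rot: [0.315, 1.551, -0.328]
wrist_force: [0.6, -0.7, -0.2]
width: 0.512
```

```bash
python3 - <<'E'
from h import *
s,Rt=st();print(s["tool_pos"]);go([-.087,.009,.12],-1,s,Rt)
E
```

```text
t 1.1 tcp fix mm [ 78.2 221.2 246.3] F fix [-0.56 -0.73 -0.24] M fix [-0.03  0.03 -0.04] w 0.512
tool axes in fixture (cols) [[-0.009, 0.986, -0.168], [0.004, -0.168, -0.986], [-1.0, -0.009, -0.002]] q [0.39, -0.187, 2.084, -0.005, 1.253, -0.769]
[0.39628298 0.18835335 0.24633551]
shift cm [ 12.69 -12.6   23.72] turn [1.402 0.004 0.009]
```

Emit:
arm_command(series=[[[0, 0, 0, 0.6, -1.6, 3.0, 0.51], [0, 0, 0, 0.6, -1.6, 3.0, 0.51], [0, 0, 0, 0.6, -1.6, 3.0, 0.51], [0, 0, 0, 0.6, -1.6, 3.0, 0.51], [0, 0, 0, 0.6, -1.6, 3.0, 0.51], [0, 0, 0, 0.6, -1.6, 3.0, 0.51], [0, 0, 0, 0.6, -1.6, 3.0, 0.51], [0, 0, 0, 0.6, -1.6, 3.0, 0.51]]])

```text
time: 1.9
tool_pos: [0.5666, -0.0379, 0.1957]
tcp_rot: [0.319, 1.552, -0.331]
wrist_force: [0.1, 1.0, 0.4]
width: 0.508
```

Emit:
arm_command(series=[[[0.14, 0, 0, 0, 0, 0, 0.51], [0.14, 0, 0, 0, 0, 0, 0.51], [0.14, 0, 0, 0, 0, 0, 0.51], [0.14, 0, 0, 0, 0, 0, 0.51], [0.14, 0, 0, 0, 0, 0, 0.51], [0.14, 0, 0, 0, 0, 0, 0.51], [0.14, 0, 0, 0, 0, 0, 0.51], [0.14, 0, 0, 0, 0, 0, 0.51], [0.14, 0, 0, 0, 0, 0, 0.51], [0.14, 0, 0, 0, 0, 0, 0.51]]])

```text
time: 2.9
tool_pos: [0.5644, -0.0431, 0.1874]
tcp_rot: [1.415, 1.056, -1.45]
wrist_force: [0.0, 0.0, 0.6]
width: 0.509
```

```bash
python3 - <<'E'
from h import *
s,Rt=st();print(s["tool_pos"]);go([-.087,.009,.12],-1,s,Rt)
E
```

```text
t 2.9 tcp fix mm [-106.4    2.6  187.4] F fix [ 0.03 -0.03  0.64] M fix [0.01 0.03 0.02] w 0.509
tool axes in fixture (cols) [[-0.011, -0.065, -0.998], [0.018, -0.998, 0.065], [-1.0, -0.018, 0.012]] q [-0.115, 0.122, 1.897, -0.009, 1.141, 0.195]
[ 0.56439072 -0.04309031  0.18741328]
shift cm [ 6.73 -0.64 -1.98] turn [-0.065  0.011  0.018]
```

Emit:
arm_command(series=[[[-0.06, 0.01, 0.018, 2.0, -0.3, -0.9, 0.51], [0, 0, 0, 2.0, -0.3, -0.9, 0.51], [0, 0, 0, 2.0, 0, 0, 0.51], [0, 0, 0, 0, 0, 0, 0.51]]])

```text
time: 3.3
tool_pos: [0.5625, -0.0239, 0.1251]
tcp_rot: [1.389, 1.08, -1.39]
wrist_force: [-1.0, 0.0, -0.0]
width: 0.511
```

```bash
python3 - <<'E'
from h import *
s,Rt=st();print(s["tool_pos"]);go([-.087,.009,.07],-1,s,Rt)
for n in("top","side"):
    p,d=bot.read_camera(n);cv2.imwrite(f"pics/{n}1.png",p)
p=cv2.imread("pics/top1.png");cv2.imwrite("pics/top1c.png",cv2.resize(p[150:300,235:435],None,fx=4,fy=4,interpolation=2))
p=cv2.imread("pics/side1.png");cv2.imwrite("pics/side1c.png",cv2.resize(p[150:300,230:430],None,fx=4,fy=4,interpolation=2))
E
```

```text
t 3.3 tcp fix mm [-88.2   9.  125.1] F fix [-0.24  1.02 -0.04] M fix [ 0.02  0.01 -0.  ] w 0.511
tool axes in fixture (cols) [[-0.001, -0.007, -1.0], [-0.0, -1.0, 0.007], [-1.0, 0.0, 0.001]] q [-0.086, 0.169, 1.97, -0.001, 1.003, 0.163]
[ 0.5625256  -0.02391157  0.12505838]
shift cm [ 5.51  0.   -0.13] turn [-0.007  0.001 -0.   ]
```

View pics/top1c.png

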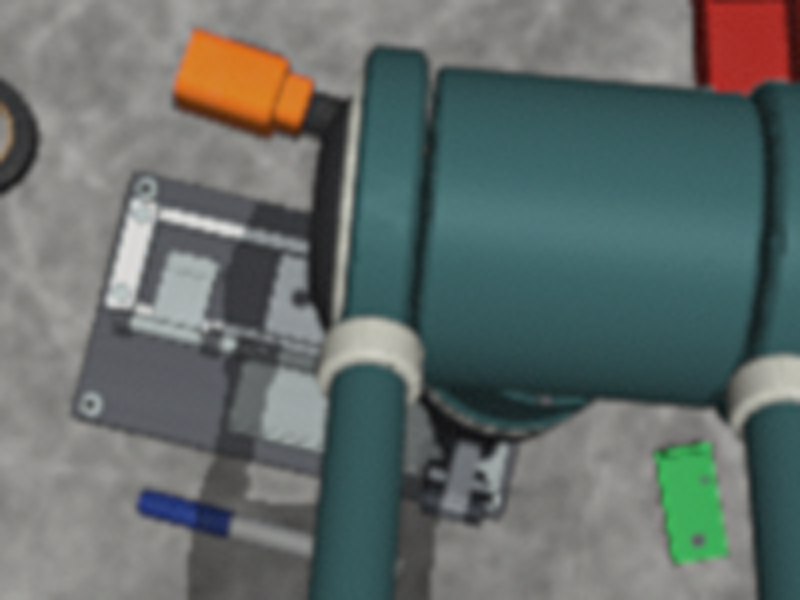

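View pics/side1c.png

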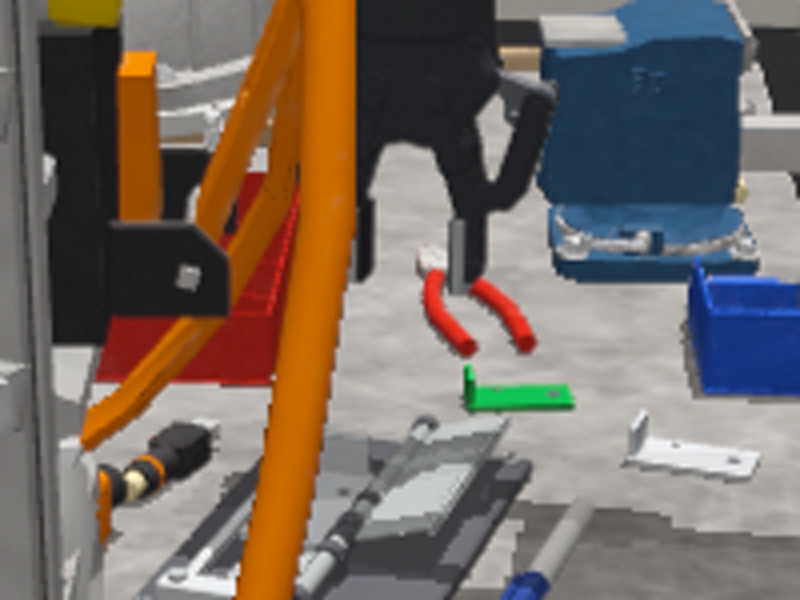

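```bash
python3 - <<'E'
from h import *
E=bot.camera_info("side")["extrinsics"];o=E[:3,3]
for u in[(447,290),(467,292),(487,280),(447,220),(372,280),(357,278)]:
    uv=(230+u[0]/4,150+u[1]/4)
    d=ray("side",[uv],0)[0]-o
    a=fx(o)[0];b=F.T@d
    for xx in(-.077,-.088):
        t=(xx-a[0])/b[0];print(u,((a+t*b)*1000).round(1),end=' ')
    print()
E
```

```text
(447, 290) [-77.   31.9 107.8] (447, 290) [-88.   28.7 103.6] 
(467, 292) [-77.   41.7 107.9] (467, 292) [-88.   38.5 103.8] 
(487, 280) [-77.   51.2 115. ] (487, 280) [-88.   48.1 111. ] 
(447, 220) [-77.   31.2 142. ] (447, 220) [-88.   28.  138.3] 
(372, 280) [-77.   -5.  108.3] (372, 280) [-88.   -8.6 104.2] 
(357, 278) [-77.  -12.5 108.4] (357, 278) [-88.  -16.2 104.3]
```

Emit:
arm_command(series=[[[0, 0, 0, 2.0, 0.1, 0, 0.51], [0, 0, 0, 2.0, 0, 0, 0.51], [0, 0, 0, 2.0, 0, 0, 0.51], [0, 0, 0, 0.8, 0, 0, 0.51], [0, 0, 0, 0, 0, 0, 0.51]]])

```text
time: 3.9
tool_pos: [0.5736, -0.026, 0.0666]
tcp_rot: [1.399, 1.066, -1.376]
wrist_force: [-0.9, 0.3, 0.3]
width: 0.51
```

```bash
python3 - <<'E'
from h import *
s,Rt=st()
E
```

```text
t 3.9 tcp fix mm [-87.6  -2.2  66.6] F fix [0.06 0.92 0.33] M fix [ 0.01 -0.03 -0.02] w 0.51
tool axes in fixture (cols) [[0.002, -0.008, -1.0], [-0.019, -1.0, 0.008], [-1.0, 0.019, -0.002]] q [-0.088, 0.25, 1.997, -0.002, 0.875, 0.163]
```

```bash
python3 - <<'E'
from h import *
s,Rt=st();go([-.087,.008,.060],-1,s,Rt)
E
```

```text
t 3.9 tcp fix mm [-87.6  -2.2  66.6] F fix [0.06 0.92 0.33] M fix [ 0.01 -0.03 -0.02] w 0.51
tool axes in fixture (cols) [[0.002, -0.008, -1.0], [-0.019, -1.0, 0.008], [-1.0, 0.019, -0.002]] q [-0.088, 0.25, 1.997, -0.002, 0.875, 0.163]
shift cm [ 0.64 -1.03 -0.05] turn [-0.008 -0.002 -0.019]
```

Emit:
arm_command(series=[[[-0.008, 0, -0.019, 0, -0.5, 0, 0.51], [0, 0, 0, 0, -0.5, 0, 0.51], [0, 0, 0, 0.3, 0, 0, 0.51], [0, 0, 0, 0.3, 0, 0, 0.51], [0, 0, 0, 0, 0, 0, 0.51]]])

```text
time: 4.4
tool_pos: [0.5663, -0.0237, 0.065]
tcp_rot: [1.389, 1.082, -1.379]
wrist_force: [-0.5, -0.0, -0.4]
width: 0.506
```

```bash
python3 - <<'E'
from h import *
s,Rt=st();go([-.087,.008,.050],-1,s,Rt)
E
```

```text
t 4.4 tcp fix mm [-87.1   5.4  65. ] F fix [-0.16  0.46 -0.42] M fix [ 0.03  0.   -0.  ] w 0.506
tool axes in fixture (cols) [[0.003, 0.0, -1.0], [-0.006, -1.0, -0.0], [-1.0, 0.006, -0.003]] q [-0.087, 0.247, 2.005, 0.003, 0.883, 0.152]
shift cm [ 1.5  -0.27 -0.01] turn [ 0.    -0.003 -0.006]
```

Emit:
arm_command(series=[[[0, 0, -0.005, 0.5, -0.2, 0, 0.51], [0, 0, 0, 0.5, -0.2, 0, 0.51], [0, 0, 0, 0.5, -0.1, 0, 0.51]]])

```text
time: 4.7
tool_pos: [0.5622, -0.0225, 0.05]
tcp_rot: [1.388, 1.085, -1.381]
wrist_force: [-0.2, 0.3, 3.4]
width: 0.507
```

```bash
python3 - <<'E'
from h import *
s,Rt=st();go([-.087,.008,.045],-1,s,Rt)
E
```

```text
t 4.7 tcp fix mm [-86.9   9.7  50. ] F fix [0.25 0.25 3.43] M fix [0.13 0.02 0.03] w 0.507
tool axes in fixture (cols) [[0.003, 0.0, -1.0], [-0.003, -1.0, -0.0], [-1.0, 0.003, -0.003]] q [-0.086, 0.263, 2.019, 0.004, 0.857, 0.153]
shift cm [0.5  0.17 0.01] turn [ 0.    -0.003 -0.003]
```

Emit:
arm_command(series=[[[0, 0, 0, 0.4, 0.1, 0, 0.51], [0, 0, 0, 0.4, 0, 0, 0.51], [0, 0, 0, 0.3, 0, 0, 0.51]]])

```text
time: 5.0
tool_pos: [0.5621, -0.0224, 0.0395]
tcp_rot: [1.386, 1.088, -1.383]
wrist_force: [-3.6, 0.2, 13.2]
width: 0.51
```

```bash
python3 - <<'E'
from h import *
s,Rt=st();go([-.087,.008,.040],-1,s,Rt)
E
```

```text
t 5.0 tcp fix mm [-86.9   9.8  39.5] F fix [-0.7   3.57 13.21] M fix [ 0.9   0.16 -0.02] w 0.51
tool axes in fixture (cols) [[0.003, 0.0, -1.0], [0.001, -1.0, -0.0], [-1.0, -0.001, -0.003]] q [-0.086, 0.279, 2.021, 0.004, 0.841, 0.152]
shift cm [-0.05  0.18  0.01] turn [ 0.    -0.003  0.001]
```

Emit:
arm_command(series=[[[0, 0, 0, 0, 0, 0, 0.51], [0, 0, 0, 0, 0, 0, 0.51]]])

```text
time: 5.2
tool_pos: [0.5621, -0.0224, 0.0413]
tcp_rot: [1.385, 1.09, -1.385]
wrist_force: [-4.0, 0.5, 10.3]
width: 0.517
```

```bash
python3 - <<'E'
from h import *
s,Rt=st();go([-.0,.008,.040],-1,s,Rt)
for n in("top","side"):
    p,d=bot.read_camera(n);cv2.imwrite(f"pics/{n}2.png",p)
p=cv2.imread("pics/side2.png");cv2.imwrite("pics/side2c.png",cv2.resize(p[190:320,250:390],None,fx=5,fy=4.6,interpolation=2))
E
```

```text
t 5.2 tcp fix mm [-86.9   9.8  41.3] F fix [-0.42  3.98 10.27] M fix [0.9  0.11 0.02] w 0.517
tool axes in fixture (cols) [[0.003, 0.001, -1.0], [0.003, -1.0, -0.001], [-1.0, -0.003, -0.003]] q [-0.086, 0.278, 2.019, 0.004, 0.846, 0.152]
shift cm [ 0.15  0.18 -8.69] turn [ 0.001 -0.003  0.003]
```

View pics/side2c.png

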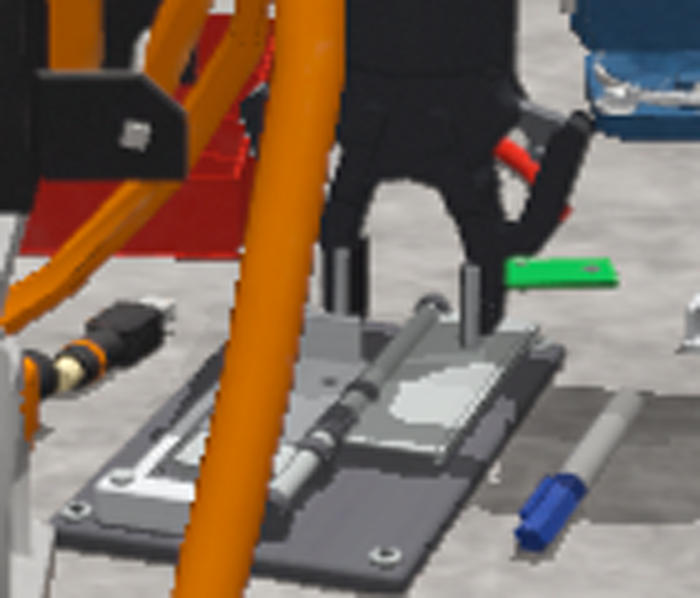

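Emit:
arm_command(series=[[[0, 0, 0, 0.15, 0, -0.5, 0.51], [0, 0, 0, 0.15, 0, -0.5, 0.51], [0, 0, 0, 0.15, 0, -0.5, 0.51], [0, 0, 0, 0.15, 0, -0.5, 0.51]]])

```text
time: 5.7
tool_pos: [0.5675, -0.0103, 0.0406]
tcp_rot: [1.37, 1.083, -1.386]
wrist_force: [-5.2, -9.1, 14.2]
width: 0.511
```

```bash
python3 - <<'E'
from h import *
s,Rt=st();go([-.011,.008,.040],-1,s,Rt)
E
```

```text
t 5.7 tcp fix mm [-73.8   7.4  40.6] F fix [-10.03   2.85  14.24] M fix [0.83 1.63 0.23] w 0.511
tool axes in fixture (cols) [[-0.011, 0.008, -1.0], [0.001, -1.0, -0.008], [-1.0, -0.001, 0.011]] q [-0.056, 0.288, 2.008, -0.014, 0.849, 0.187]
shift cm [-0.01 -0.01 -6.28] turn [0.008 0.011 0.001]
```

Emit:
arm_command(series=[[[0.005, 0.008, 0, 0.1, 0, -0.6, 0.51], [0, 0, 0, 0.1, 0, -0.6, 0.51], [0, 0, 0, 0.1, 0, -0.6, 0.51], [0, 0, 0, 0.1, 0, -0.6, 0.51]]])

```text
time: 6.1
tool_pos: [0.574, 0.0045, 0.042]
tcp_rot: [1.364, 1.079, -1.387]
wrist_force: [-4.4, -7.6, 11.1]
width: 0.506
```

```bash
python3 - <<'E'
from h import *
s,Rt=st();go([-.011,.008,.040],-1,s,Rt)
E
```

```text
t 6.1 tcp fix mm [-57.9   4.7  42. ] F fix [-8.47  2.44 11.11] M fix [0.64 1.5  0.24] w 0.506
tool axes in fixture (cols) [[-0.017, 0.009, -1.0], [-0.001, -1.0, -0.009], [-1.0, 0.001, 0.017]] q [-0.026, 0.296, 1.993, -0.023, 0.855, 0.221]
shift cm [ 0.12 -0.29 -4.69] turn [ 0.009  0.017 -0.001]
```

Emit:
arm_command(series=[[[0.008, 0.015, 0, 0.15, -0.2, -0.6, 0.51], [0.005, 0.008, 0, 0.15, -0.2, -0.6, 0.51], [0, 0.005, 0, 0.15, -0.15, -0.6, 0.51], [0, 0.005, 0, 0.15, -0.1, -0.6, 0.51]]])

```text
time: 6.5
tool_pos: [0.5784, 0.0213, 0.0426]
tcp_rot: [1.39, 1.08, -1.372]
wrist_force: [-3.3, -7.4, 10.9]
width: 0.509
```

```bash
python3 - <<'E'
from h import *
s,Rt=st();go([-.011,.008,.040],-1,s,Rt)
E
```

```text
t 6.5 tcp fix mm [-40.5   4.4  42.6] F fix [-7.97  1.39 10.87] M fix [0.55 1.47 0.19] w 0.509
tool axes in fixture (cols) [[0.004, 0.003, -1.0], [-0.011, -1.0, -0.003], [-1.0, 0.011, -0.004]] q [-0.007, 0.295, 1.994, 0.002, 0.841, 0.23]
shift cm [ 0.27 -0.35 -2.95] turn [ 0.003 -0.004 -0.011]
```

Emit:
arm_command(series=[[[0, 0, -0.01, 0.3, -0.3, -0.3, 0.51], [0, 0, 0, 0.3, -0.3, -0.3, 0.51], [0, 0, 0, 0.2, -0.1, 0, 0.51]]])

```text
time: 6.8
tool_pos: [0.579, 0.0235, 0.0416]
tcp_rot: [1.383, 1.077, -1.372]
wrist_force: [-5.4, 4.9, 14.4]
width: 0.509
```

```bash
python3 - <<'E'
from h import *
s,Rt=st();go([-.011,.008,.040],-1,s,Rt)
for n in("top","side"):
    p,d=bot.read_camera(n);cv2.imwrite(f"pics/{n}3.png",p)
p=cv2.imread("pics/side3.png");cv2.imwrite("pics/side3c.png",cv2.resize(p[190:320,250:390],None,fx=5,fy=4.6,interpolation=2))
p=cv2.imread("pics/top3.png");cv2.imwrite("pics/top3c.png",cv2.resize(p[150:300,235:435],None,fx=4,fy=4,interpolation=2))
E
```

```text
t 6.8 tcp fix mm [-38.2   4.3  41.6] F fix [ 3.47  6.38 14.39] M fix [ 1.43 -0.63 -0.08] w 0.509
tool axes in fixture (cols) [[-0.002, 0.007, -1.0], [-0.013, -1.0, -0.007], [-1.0, 0.013, 0.002]] q [0.0, 0.297, 1.992, -0.007, 0.84, 0.239]
shift cm [ 0.15 -0.35 -2.73] turn [ 0.007  0.002 -0.013]
```

View pics/side3c.png

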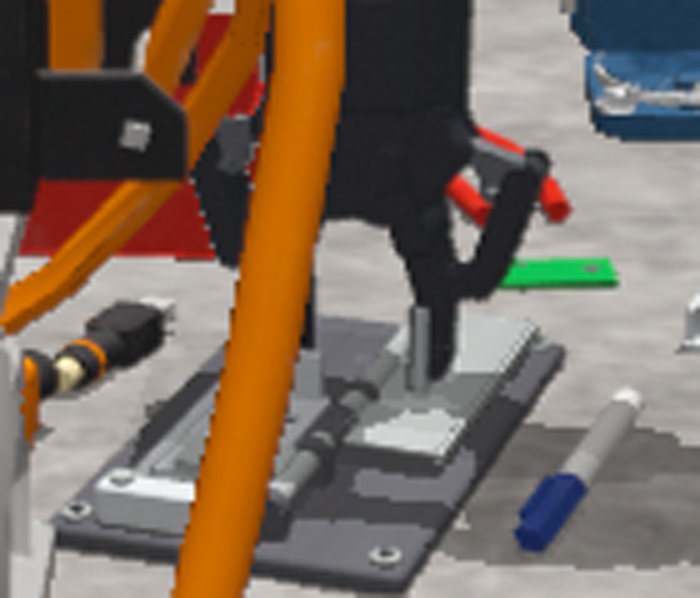

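View pics/top3c.png

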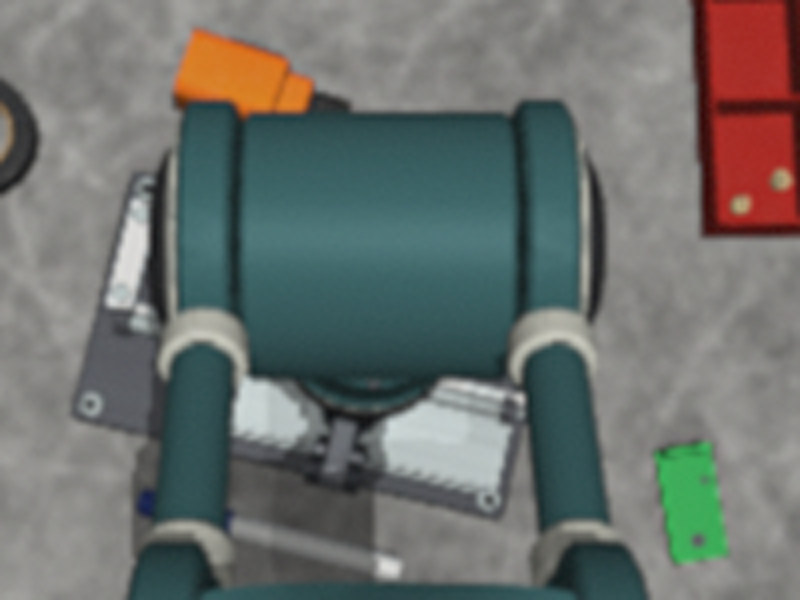

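```bash
python3 - <<'E'
from h import *
a=lambda y,t:22+(y-12)*np.tan(.3-t)
for t in(0,.15,.2,.25,.3,.35,.42):
    r=proj("side",[wd([.02,.012+.04*np.cos(.3-t),(22+40*np.sin(.3-t))/1000]),wd([-.115,.012+.04*np.cos(.3-t),(22+40*np.sin(.3-t))/1000])])
    print(t,((r-[250,190])*[5,4.6]).round(0).tolist(), ((r-[230,220])*4).round(0).tolist())
E
```

```text
0 [[425.0, 417.0], [528.0, 289.0]] [[420.0, 243.0], [502.0, 131.0]]
0.15 [[429.0, 432.0], [531.0, 302.0]] [[423.0, 255.0], [504.0, 143.0]]
0.2 [[429.0, 436.0], [531.0, 306.0]] [[424.0, 259.0], [505.0, 146.0]]
0.25 [[430.0, 441.0], [531.0, 311.0]] [[424.0, 264.0], [505.0, 150.0]]
0.3 [[430.0, 446.0], [531.0, 315.0]] [[424.0, 268.0], [505.0, 154.0]]
0.35 [[430.0, 450.0], [531.0, 319.0]] [[424.0, 272.0], [505.0, 158.0]]
0.42 [[429.0, 457.0], [530.0, 325.0]] [[423.0, 277.0], [504.0, 163.0]]
```

Emit:
arm_command(series=[[[0.005, 0, -0.01, 0.1, -0.2, -0.6, 0.51], [0, 0, 0, 0.1, -0.2, -0.6, 0.51], [0, 0, 0, 0.15, -0.2, -0.6, 0.51], [0, 0, 0, 0.15, -0.2, -0.6, 0.51]]])

```text
time: 7.3
tool_pos: [0.583, 0.0416, 0.0435]
tcp_rot: [1.375, 1.069, -1.375]
wrist_force: [-1.1, -6.8, 9.1]
width: 0.511
```

```bash
python3 - <<'E'
from h import *
s,Rt=st();go([-.011,.008,.040],-1,s,Rt)
E
```

```text
t 7.3 tcp fix mm [-19.8   4.8  43.5] F fix [-6.86 -0.56  9.14] M fix [0.11 1.19 0.1 ] w 0.511
tool axes in fixture (cols) [[-0.012, 0.007, -1.0], [-0.016, -1.0, -0.007], [-1.0, 0.016, 0.012]] q [0.037, 0.303, 1.98, -0.021, 0.846, 0.285]
shift cm [ 0.34 -0.32 -0.88] turn [ 0.007  0.012 -0.016]
```

Emit:
arm_command(series=[[[0.005, 0.008, -0.015, 0.25, -0.2, -0.5, 0.51], [0, 0, 0, 0.25, -0.2, -0.4, 0.51], [0, 0, 0, 0.2, -0.1, -0.4, 0.51]]])

```text
time: 7.6
tool_pos: [0.5854, 0.0493, 0.0421]
tcp_rot: [1.372, 1.074, -1.38]
wrist_force: [-7.9, -17.0, 17.6]
width: 0.51
```

```bash
python3 - <<'E'
from h import *
s,Rt=st();go([-.011,.008,.040],-1,s,Rt)
E
```

```text
t 7.6 tcp fix mm [-11.7   4.3  42.1] F fix [-18.38   3.66  17.6 ] M fix [ 0.82  3.07 -0.05] w 0.51
tool axes in fixture (cols) [[-0.013, 0.008, -1.0], [-0.009, -1.0, -0.008], [-1.0, 0.009, 0.013]] q [0.05, 0.313, 1.969, -0.019, 0.854, 0.296]
shift cm [ 0.21 -0.37 -0.07] turn [ 0.008  0.013 -0.009]
```

Emit:
arm_command(series=[[[0, 0, 0, 0.1, 0, -0.3, 0.51], [0, 0, 0, 0.1, 0, -0.3, 0.51], [0, 0, 0, 0.1, 0, -0.2, 0.51]]])

```text
time: 7.9
tool_pos: [0.5856, 0.0494, 0.0428]
tcp_rot: [1.358, 1.069, -1.389]
wrist_force: [-5.3, -4.4, 12.0]
width: 0.51
```

```bash
python3 - <<'E'
from h import *
s,Rt=st();go([-.011,.008,.040],-1,s,Rt)
for n in("top","side"):
    p,d=bot.read_camera(n);cv2.imwrite(f"pics/{n}4.png",p)
p=cv2.imread("pics/side4.png");cv2.imwrite("pics/side4c.png",cv2.resize(p[190:320,250:390],None,fx=5,fy=4.6,interpolation=2))
E
```

```text
t 7.9 tcp fix mm [-11.6   4.2  42.8] F fix [-5.53  4.09 11.99] M fix [ 0.86  0.89 -0.18] w 0.51
tool axes in fixture (cols) [[-0.026, 0.01, -1.0], [-0.005, -1.0, -0.01], [-1.0, 0.005, 0.026]] q [0.056, 0.317, 1.963, -0.035, 0.865, 0.311]
shift cm [ 0.28 -0.39 -0.07] turn [ 0.01   0.026 -0.005]
```

View pics/side4c.png

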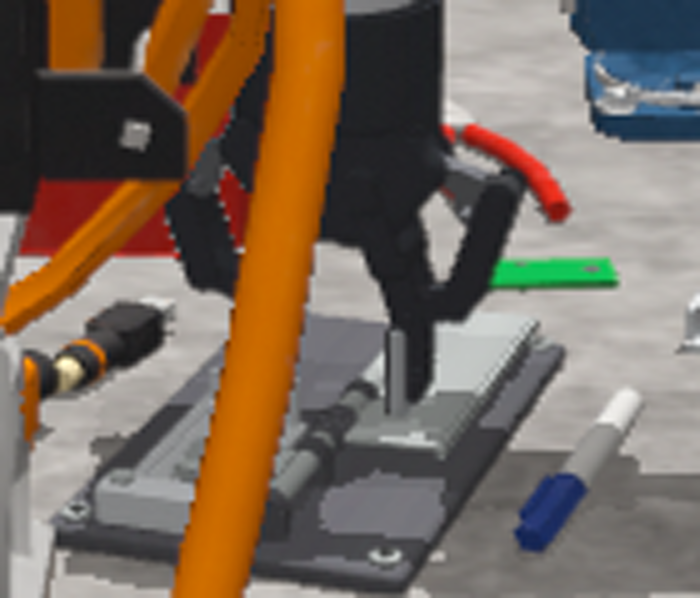

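Emit:
arm_command(series=[[[0.005, 0.025, 0, 0.15, 0, -0.5, 0.51], [0, 0.01, 0, 0.15, 0, -0.5, 0.51]]])

```text
time: 8.2
tool_pos: [0.5857, 0.0494, 0.0422]
tcp_rot: [1.371, 1.084, -1.381]
wrist_force: [-8.9, -19.7, 19.7]
width: 0.51
```

```bash
python3 - <<'E'
from h import *
s,Rt=st();go([-.011,.008,.040],-1,s,Rt)
E
```

```text
t 8.2 tcp fix mm [-11.5   4.1  42.2] F fix [-21.28   3.96  19.74] M fix [ 0.84  3.38 -0.42] w 0.51
tool axes in fixture (cols) [[-0.008, 0.01, -1.0], [-0.001, -1.0, -0.01], [-1.0, 0.001, 0.008]] q [0.046, 0.317, 1.965, -0.011, 0.861, 0.285]
shift cm [ 0.22 -0.39 -0.06] turn [ 0.01   0.008 -0.001]
```

Emit:
arm_command(series=[[[0, 0, 0, 0.05, 0, 0.5, 0.51], [0, 0, 0, 0.05, 0, 0.5, 0.51], [0, 0, 0, 0, 0, 0, 0.51]]])

```text
time: 8.5
tool_pos: [0.587, 0.04, 0.0454]
tcp_rot: [1.382, 1.08, -1.378]
wrist_force: [0.1, 0.1, 0.2]
width: 0.511
```

```bash
python3 - <<'E'
from h import *
s,Rt=st();go([-.02,.006,.100],-1,s,Rt)
E
```

```text
t 8.5 tcp fix mm [-20.3   0.6  45.4] F fix [ 0.11 -0.03  0.23] M fix [0.02 0.   0.01] w 0.511
tool axes in fixture (cols) [[-0.002, 0.004, -1.0], [-0.007, -1.0, -0.004], [-1.0, 0.007, 0.002]] q [0.028, 0.309, 1.967, -0.005, 0.859, 0.269]
shift cm [-5.46 -0.5  -0.02] turn [ 0.004  0.002 -0.007]
```

Emit:
arm_command(series=[[[0, 0, 0, -1.0, 0, 0, 0.51], [0, 0, 0, -2.0, 0, 0, 0.51], [0, 0, 0, -3.0, 0, 0, 0.51], [0, 0, 0, -4.0, 0, 0, 0.51], [0, 0, 0, -4.0, 0, 0, 0.51], [0, 0, 0, -3.0, 0, 0, 0.51]]])

```text
time: 9.1
tool_pos: [0.5802, 0.0407, 0.2131]
tcp_rot: [1.37, 1.091, -1.393]
wrist_force: [0.7, -0.4, -0.3]
width: 0.508
```

```bash
python3 - <<'E'
from h import *
s,Rt=st();print(s["tool_pos"])
for n in("top","side"):
    p,d=bot.read_camera(n);cv2.imwrite(f"pics/{n}5.png",p)
E
```

```text
t 9.1 tcp fix mm [-21.3   7.3 213.1] F fix [-0.18 -0.8  -0.3 ] M fix [-0.02 -0.07 -0.03] w 0.508
tool axes in fixture (cols) [[-0.008, 0.005, -1.0], [0.01, -1.0, -0.005], [-1.0, -0.01, 0.008]] q [0.03, 0.125, 1.844, -0.006, 1.184, 0.268]
[0.5802063  0.04066802 0.21311355]
```

View pics/top5.png

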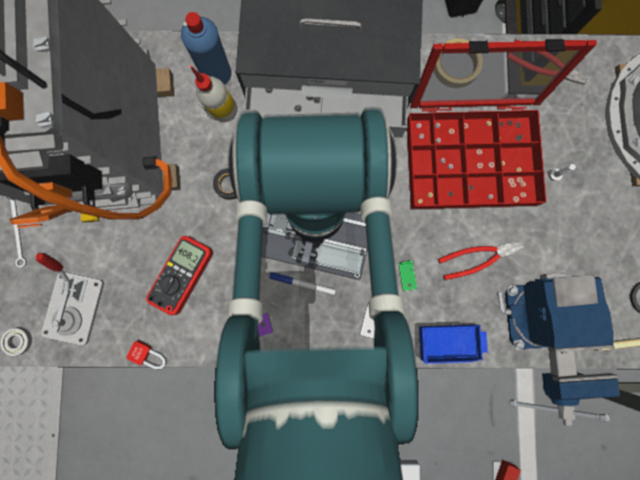

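Emit:
arm_command(series=[[[0, 0, 0, 0, 0, 4, 0.51], [0, 0, 0, 0, 0, 4, 0.51], [0, 0, 0, 0, 0, 4, 0.51], [0, 0, 0, 0, 0, 4, 0.51], [0, 0, 0, 0, 0, 4, 0.51], [0, 0, 0, 0, 0, 4, 0.51], [0, 0, 0, 0, 0, 4, 0.51], [0, 0, 0, 0, 0, 0, 0.51]]])

```text
time: 10.0
tool_pos: [0.5139, -0.2379, 0.2128]
tcp_rot: [1.367, 1.096, -1.384]
wrist_force: [0.0, -0.1, -0.3]
width: 0.509
```

```bash
python3 - <<'E'
from h import *
s,Rt=st();print(s["tool_pos"])
for n in("top","side"):
    p,d=bot.read_camera(n);cv2.imwrite(f"pics/{n}6.png",p)
p=cv2.imread("pics/side6.png");cv2.imwrite("pics/side6c.png",cv2.resize(p[220:345,230:430],None,fx=4,fy=4,interpolation=2))
p=cv2.imread("pics/top6.png");cv2.imwrite("pics/top6c.png",cv2.resize(p[180:290,240:390],None,fx=5,fy=5,interpolation=2))
E
```

```text
t 10.0 tcp fix mm [-307.6    5.1  212.8] F fix [-0.1  -0.06 -0.28] M fix [ 0.03 -0.05 -0.  ] w 0.509
tool axes in fixture (cols) [[-0.006, 0.014, -1.0], [0.008, -1.0, -0.014], [-1.0, -0.008, 0.006]] q [-0.473, 0.093, 1.88, -0.008, 1.175, -0.242]
[ 0.5139118  -0.23786284  0.2128221 ]
```

View pics/top6c.png

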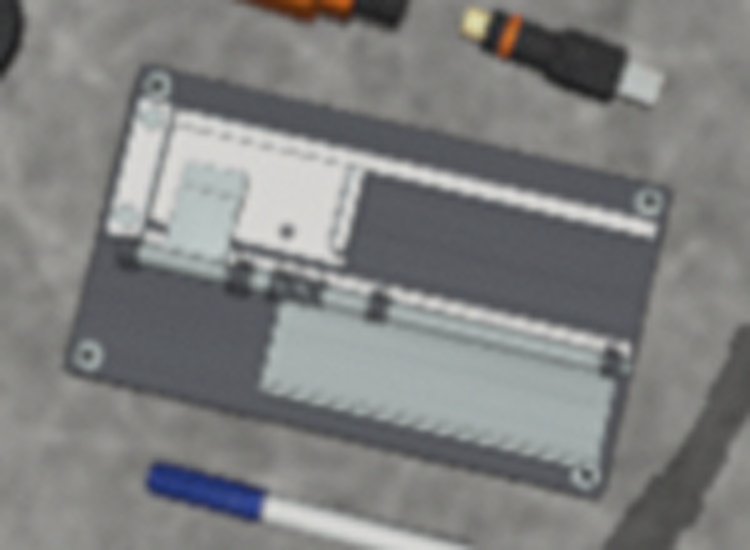

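View pics/side6c.png

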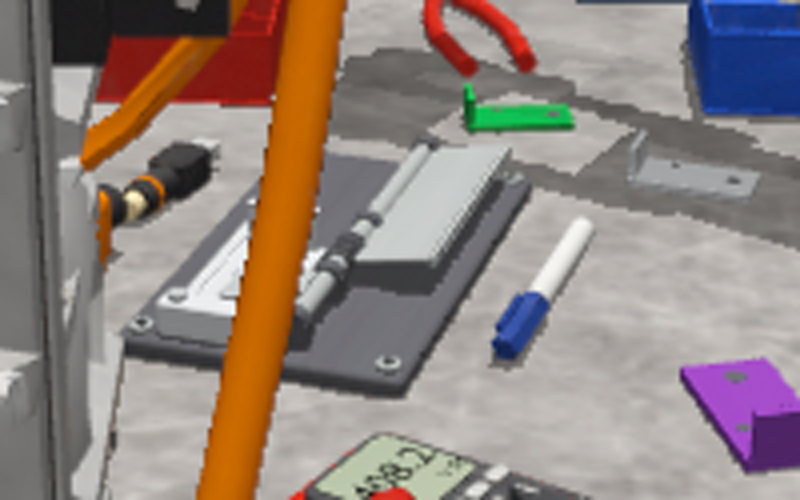

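```bash
python3 - <<'E'
from h import *
q=lambda x,y:(240+x/5,180+y/5)
def pr(n,u,z):print(n,(fx(ray("top",[u],z))[0]*1000).round(1))
pr("lug rear far",q(361,170),.036);pr("lug rear near",q(345,262),.036)
pr("front far",q(176,122),.016);pr("front near",q(150,222),.016);pr("stop face",q(172,112),.026)
pr("hole",q(287,231),.016)
p=cv2.imread("pics/top6.png");cv2.imwrite("pics/z.png",cv2.resize(p[195:240,258:318],None,fx=12,fy=12,interpolation=0))
E
```

```text
lug rear far [  1.1 -39.   36. ]
lug rear near [-1.8 -2.3 36. ]
front far [ 78.9 -43.1  16. ]
front near [78.6 -1.4 16. ]
stop face [ 80.  -44.9  26. ]
hole [ 24.8 -11.2  16. ]
```

View pics/z.png

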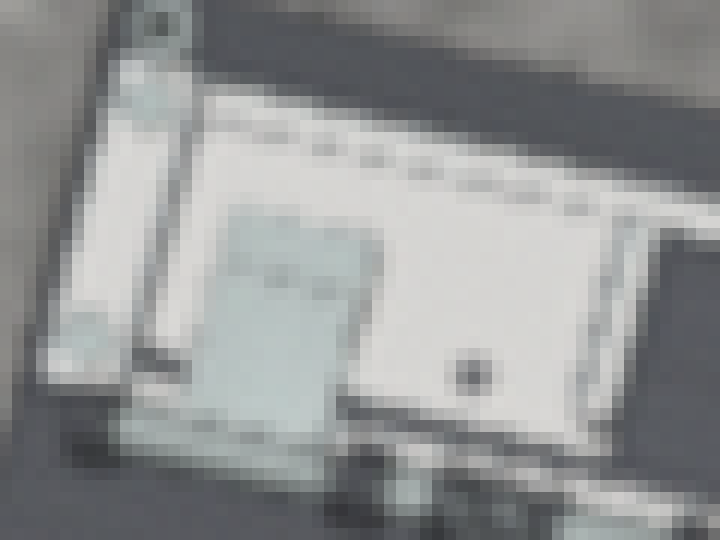

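```bash
python3 - <<'E'
from h import *
a=cv2.imread("pics/top0.png").astype(int);b=cv2.imread("pics/top6.png").astype(int)
for n,(x0,y0,x1,y1) in dict(plug=(275,150,325,192),sensor=(328,175,378,205),pen=(265,265,340,300)).items():
    print(n,np.abs(a-b)[y0:y1,x0:x1].max(2).mean().round(2))
bot.finish_job()
E
```

```text
plug 8.53
sensor 7.3
pen 8.38
the job is handed in; nothing more can be done
```

The coupon is clamped at the end stop, and I handed the job in at about 10 s of the 42 s allowed.

**What I did:** One fingertip held the thumb plate down while the other pushed the coupon about 65 mm by its lug. I stopped when the push force rose to 21 N with no further movement. I then backed off, let the clip go, lifted away and moved about 30 cm clear.

**Last checks:**
- **Coupon position:** The lug's rear face measures about x = 0 ±2 mm, so the coupon's origin is near x = 40 mm. Its y is about -21 mm, and it lies flat in the channel.
- **Clip:** While pressed it was open to about 0.33 rad, measured once from the side view about 27 mm before home. After release, the plate's position in the side view suggests about 0.13 rad, with the jaw resting on the coupon. This is a rough estimate by eye.
- **Robot clear:** Wrist force was about 0.3 N after moving away.
- **Bystanders:** The pen, plug and sensor look unmoved, and the arm never came near touching them. A before/after picture comparison gave a small, even difference around all three (7–8 of 255 levels). I put that down to lighting and did not check further.

**Disagreements:**
- The two ends of the lug's rear edge differed by about 3 mm in x, while the two ends of the coupon's front edge agreed to 0.3 mm. I took the lug difference as pixel error.
- During the push the tool drifted about 4 mm across the fixture. The pressing finger therefore ran near the inner edge of the allowed strip, but the plate stayed down.

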